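# Hold a coating gauge on the marked spot of a tin

## Task

Slide the metal tin across the table, without lifting or tipping it, from the taped outline where it stands into the middle of the empty taped outline, straight with it, and let go of it. Then take the coating gauge from its stand and, holding it upright with its broad sides parallel to the tin's long sides, press its spring tip lightly on the lid inside the marked circle, so that the tip goes in about halfway and not to its stop. Finish while holding the gauge there with the tin still in place; leave the spool, glue stick and masking tape roll alone.

Things in the scene. Friction and masses are not known exactly. Their poses are not given: they have to be found in the camera images.
- tin: plain silver metal box with its lid shut (the lid does not open), 62 mm along its x, 87 mm along its y, 57 mm high, about 0.35 kg, loose on the table. Origin at the centre of its underside, z up. Can be gripped across the 62 mm.
- spot (a point): centre of the marked circle (thin black ring, 18 mm inner diameter) on the top of the tin's lid, 20 mm from the tin's centre along the tin's +y, 57 mm above its underside.
- start_outline: rectangle of black tape stuck flat on the table, in which the tin stands at the start; inside 86 mm (x) by 111 mm (y), tape 10 mm wide, no noticeable thickness. Origin at its centre on the table.
- measuring_outline: the other, empty rectangle of black tape, the same size as the first: the place to slide the tin to. Origin at its centre on the table; its y is its long direction. Its marks lie flat and do not obstruct sliding. It may be to the left or to the right of the tin.
- stand: fixed grey block, 66 x 66 mm, 62 mm high, on a thin dark 84 mm square foot, with one upright round bore (22 mm wide, 56 mm deep) in the middle of its top, in which the gauge stands. Origin at the centre of its underside.
- gauge: upright coating gauge in the stand, 0.15 kg: black body 24 mm thick (x), 38 mm broad (y), 75 mm high, small display on the -x side; below it a round aluminium nose (18 mm diameter, 40 mm long) in the stand's bore, then the thin spring tip. Origin at the middle of the body's underside, which rests on the stand's top, 62 mm above the table; z up. Grip it across the 24 mm.
- tip (a point): free lower end of the gauge's spring tip (7 mm diameter), 52 mm below the gauge's origin when not pressed, on the gauge's axis.
- plunger (a joint): how far the spring tip is pushed into the nose, m: 0 free, 0.010 fully in at its stop. It takes about 1.6 N to start moving, 3.6 N at 5 mm, 5.6 N at the stop.
- wire_spool: bystander: spool of copper wire, 56 mm diameter, 41 mm high, standing. Origin at the centre of its underside.
- glue: bystander: glue stick, 24 mm diameter, 95 mm high, standing. Origin at the centre of its underside.
- masking_roll: bystander: roll of masking tape lying flat at the left of the table, 94 mm diameter, 25 mm high. Origin at the centre of its underside.

How it is judged:
On the way, in this order (a step that is already met when the one before it is completed fails the run):
1. the tin is straight in the middle of the empty outline and let go (horizontal distance between tin and measuring_outline below 0.015 m and angle between the y axis of tin and the y axis of measuring_outline, either way round below 0.2 rad and height (world z) of tin below 0.006 m and angle between tin's own z axis and vertical below 0.08 rad and contact force between the fingers and tin below 0.3 N and linear speed of tin below 0.02 m/s), for 0.2 s.
2. the gauge is held clear of the stand (z of tip in the frame of stand above 0.064 m and contact force between gauge and stand below 0.1 N and contact force between the fingers and gauge above 2 N), for 0.2 s.
At the end, for the whole second after the job is handed in: Tin released, flat, within 15 mm and 0.2 rad of the measuring outline; gauge in the fingers, upright within 0.12 rad, parallel to the tin within 0.25 rad; tip on the lid within 8 mm of the spot, pushed in 1.5 to 9 mm with 0.8 to 8 N; all at rest (all of step 1 and horizontal distance between tip and spot below 0.008 m and z of tip in the frame of spot below 0.003 m and value of joint plunger between 0.0015 and 0.009 m and contact force between gauge and tin between 0.8 and 8 N and angle between gauge's own z axis and vertical below 0.12 rad and angle between the y axis of gauge and the y axis of tin, either way round below 0.25 rad and contact force between the fingers and gauge above 2 N and contact force between gauge and stand below 0.1 N and contact force between the arm and tin below 0.3 N and linear speed of gauge below 0.02 m/s); the arm keeps its last pose, push and grip.
It fails at once if the tin is lifted or tipped (height (world z) of tin above 0.008 m or angle between tin's own z axis and vertical above 0.12 rad).
It fails at once if the gauge is pressed hard on the tin (contact force between gauge and tin above 18 N).
It fails at once if the spool, glue stick or masking tape roll is disturbed (distance of any of wire_spool, glue, masking_roll from where it was at the start of the episode above 0.02 m).
It also fails if it takes over 58 s, if anything falls off the work surface, if the arm or the gripper's body presses on something with over 40 N, if the wrist force passes 120 N, or if a joint passes its speed limit or range.

## Robot

A 6-joint arm with a two-finger parallel gripper is mounted at the origin on a cart in front of the work surface, level with it; the furniture and walls round the work are solid. World frame = base frame: x ahead of the robot, y to its left, z up, the work surface at z = 0. Lengths are in m, angles in rad, forces in N, time in s.
With the tool pointing down it reaches from about 0.3 to 0.95 m from the base axis. Payload 3.1 kg.
Tool frame: the origin (TCP) lies at the very end of the fingers, on their centre line; the grasp point (between the pads) lies 19 mm behind it; z points along the fingers, y is the line along which they close (so a half turn about z gives the same grasp; the last joint's range is limited). The gripper opens to 85 mm and grips with 20 to 120 N. Pads are 22 mm wide; open, the fingers measure 114 mm over their backs; the gripper's body (76 mm by 85 mm) begins 54 mm behind the grasp point. The pads swing forward as they close: fully open they stand 13 mm farther back than shut.
Start: joints at [1.269, 0.308, 1.634, -0, 1.2, -0.07], TCP at [0.144, 0.608, 0.231] pointing down, gripper open.
Joint ranges: [-3.06, 3.06], [-0.79, 1.96], [0.05, 2.63], [-1.19, 4.34], [0.05, 2.64], [-2.94, 2.94]. Speed limits (rad/s): [2.79, 2.79, 3.14, 3.14, 3.14, 3.14].

## Interface

Orientations are given as a unit quaternion [x, y, z, w].
In Python, from cell import arm gives the robot as it stands.
- The arm moves only by the shell command python3 shift.py FILE [OPENING] [FORCE], which reads ROWS from the file FILE. ROWS is a JSON list of rows, 1 to 12 of them, each of 6 numbers: dx, dy, dz in units of 50 mm, then a rotation vector rx, ry, rz in units of 0.1 rad; each row is the pose to reach, as a shift and turn from the pose commanded when the command began, along the tool's axes at that moment; what a row does not reach only later rows make up. A row lasts 1/12 s, in which the tool goes at most 0.0417 m and 0.125 rad, less where a joint would pass 70% of its speed; a pose out of reach is approached as far as the arm can. OPENING is the finger opening in m, set as the command begins (- or left out keeps the last). The fingers move at their own pace and stop on an object; FORCE is the grip in N (left out, the last holds). Time passes only in rows, so rows that do not move let the fingers close. It prints the time, the measured TCP pose, the force, the opening and the grip force at its end. Input that does not fit is refused with a message, and nothing moves.
- arm.observe(): the state, without advancing time (a new reading comes with each control period).
- arm.get_image(name): name is "scene" or "top"; returns a dict with "color" (420x560x3 uint8, blue, green, red), "range_z" (420x560 float32, m along the optical axis (not along the pixel's ray), 0 where there is no reading), "fx", "fy", "cx", "cy" (pixels), "distortion" ([k1, k2, p1, p2, k3] as OpenCV has them; the pictures are not rectified), "R" (3x3) and "t" (3): a world point X has camera coordinates R X + t. Camera axes: x right, y down, z forward; pixel columns grow to the right and rows downward; lengths in m; the calibration is good to about 2 mm. A picture is of the moment at which its call begins.
- arm.job_done(): hands the job in; it is judged then, once.
The state is a dict: "time": time; "qpos": joint angles; "dq": joint speeds; "tau": joint torques, N m; "tcp_pos": TCP position; "eef_rot": TCP orientation; "force": force on the tool from outside, world axes, zero at the start; "wrist_torque": the same for the moment, N m; "grip_width": finger opening in m; "finger_force": force on a finger pad.
Only numpy, scipy, OpenCV 4.12 (cv2) and the standard library are available. Lean on these libraries where they do the work, as an engineer would, in place of code of your own. Each camera call takes 0.05 s, during which the arm holds its last target. There are 200 camera calls.

## Working session

There is one attempt and no reset: what is moved stays moved. The work goes in short steps, Python scripts to look and compute and a shell command to move; the robot and the scene stay as the last step left them, time stands still between calls to the robot, and variables do not carry over. Pictures are saved under pics/ and viewed, at most 10 in all, crops included, and the job is handed in when it is done.

```bash
ls; mkdir -p pics; python3 - <<'E'
from cell import arm
import cv2,numpy as np,pickle
s=arm.observe();print({k:np.round(v,3).tolist() for k,v in s.items()})
d={}
for n in("top","scene"):
    d[n]=arm.get_image(n);cv2.imwrite(f"pics/{n}0.png",d[n]["color"]);i=d[n];print(n,i["fx"],i["cx"],i["cy"],np.round(-i["R"].T@i["t"],3),np.round(i["R"],2).tolist(),i["distortion"])
pickle.dump(d,open("im0.pkl","wb"))
E
```

```text
cell.py
pics
shift.py
{'time': 0.0, 'qpos': [1.269, 0.309, 1.635, 0.0, 1.2, -0.07], 'dq': [-0.0, 0.001, 0.001, -0.001, -0.002, 0.0], 'tau': [-0.001, -41.526, -27.666, -0.0, 0.01, -0.0], 'tcp_pos': [0.143, 0.608, 0.23], 'eef_rot': [0.116, 0.993, -0.001, -0.0], 'force': [0.241, 0.51, 0.409], 'wrist_torque': [-0.006, -0.046, -0.007], 'finger_force': 0.0, 'grip_width': 0.085}
top 484.24196574942886 278.0833139214816 211.40192405821364 [0.448 0.05  1.151] [[-0.02, -1.0, 0.01], [-1.0, 0.01, -0.1], [0.1, -0.01, -1.0]] [-0.15069929  0.          0.          0.          0.        ]
scene 422.7771911390497 275.6693202768401 208.69193863163594 [ 0.019 -0.347  0.571] [[0.58, -0.82, -0.01], [-0.5, -0.34, -0.8], [0.65, 0.46, -0.6]] [-0.12728139  0.          0.          0.          0.        ]
```

View pics/top0.png

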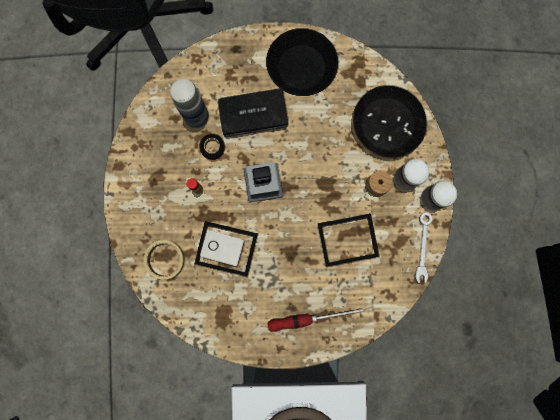

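View pics/scene0.png

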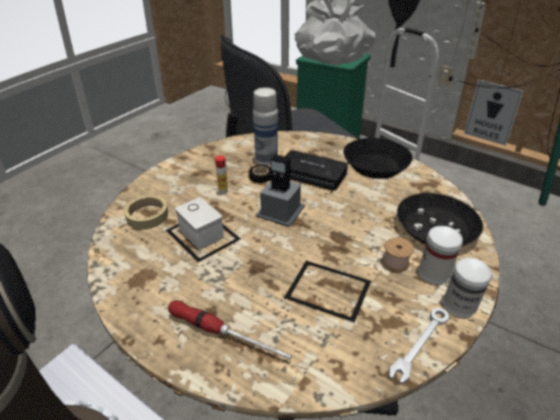

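The top view shows the tin at (222,248) with the ring at its left end (213,246). The empty outline is at (348,240), to the right, and the stand with the gauge is at (263,180). Glue is at (193,187), spool at (380,182), and masking roll at (165,260). Next I'll measure these.

```bash
cat > h.py <<'E'
import cv2,numpy as np
def cam(i):
    K=np.array([[i["fx"],0,i["cx"]],[0,i["fy"],i["cy"]],[0,0,1]]);return K,np.array(i["distortion"],float),np.array(i["R"]),np.array(i["t"])
def plane(i,uv,z):
    K,D,R,t=cam(i);n=cv2.undistortPoints(np.float64(uv).reshape(-1,1,2),K,D)[:,0]
    r=np.c_[n,np.ones(len(n))]@R;c=-R.T@t;return c+r*((z-c[2])/r[:,2])[:,None]
def cloud(i):
    K,D,R,t=cam(i);h,w=i["range_z"].shape;u,v=np.meshgrid(np.arange(w),np.arange(h))
    n=cv2.undistortPoints(np.stack([u,v],-1).reshape(-1,1,2).astype(float),K,D)[:,0]
    z=i["range_z"].ravel();P=(np.c_[n,np.ones(len(n))]*z[:,None]-t)@R;P[z==0]=np.nan;return P.reshape(h,w,3)
def rect(P):
    (c,s,a)=cv2.minAreaRect(np.float32(P[:,:2]*1000));
    if s[0]<s[1]: s=s[::-1];a+=90
    a=(a+90)%180-90   # direction of long side in world, deg
    return np.round(c,1),np.round(s,1),round(a,1)
def outlines(i,box):
    u0,v0,u1,v1=box;g=i["color"].max(2).copy();m=np.zeros_like(g);m[v0:v1,u0:u1]=(g[v0:v1,u0:u1]<55)*255
    cs,_=cv2.findContours(m,cv2.RETR_CCOMP,cv2.CHAIN_APPROX_NONE);return [c[:,0] for c in cs if cv2.contourArea(c)>300]
E
python3 - <<'E'
import pickle;from h import *
d=pickle.load(open("im0.pkl","rb"))
i=d["top"];P=cloud(i)
for nm,b in(("start",(185,212,265,285)),("meas",(308,205,390,275))):
    for c in outlines(i,b): print(nm,rect(plane(i,c,0)))
def blob(i,P,b,z0,z1):
    u0,v0,u1,v1=b;m=np.zeros(P.shape[:2],np.uint8);q=P[v0:v1,u0:u1,2];m[v0:v1,u0:u1]=((q>z0)&(q<z1))
    n,l,s,c=cv2.connectedComponentsWithStats(m);k=1+np.argmax(s[1:,4]);return np.argwhere(l==k)[:,::-1],l==k
for nm,b,z0,z1,h in(("tin",(185,212,265,285),.045,.07,.057),("gauge",(235,150,290,205),.12,.15,.137),("stand",(235,150,290,205),.052,.075,.062),("spool",(360,160,396,200),.03,.06,.041),("glue",(180,170,208,205),.08,.12,.095),("roll",(140,235,190,285),.015,.035,.025)):
    uv,m=blob(i,P,b,z0,z1);z=np.nanmedian(P[m][:,2]);print(nm,len(uv),"z",round(z,4),rect(plane(i,uv,h)))
S=d["scene"];Q=cloud(S)
for nm,b,z0,z1,h in(("tin",(165,190,235,260),.045,.07,.057),("gauge",(255,150,305,220),.12,.15,.137)):
    uv,m=blob(S,Q,b,z0,z1);print("scene",nm,len(uv),round(np.nanmedian(Q[m][:,2]),4),rect(plane(S,uv,h)))
for c in outlines(S,(280,255,375,325)): print("scene meas",rect(plane(S,c,0)))
# ring
u0,v0,u1,v1=200,230,228,262;g=i["color"][v0:v1,u0:u1].max(2)
cs,_=cv2.findContours((g<110).astype(np.uint8),cv2.RETR_CCOMP,cv2.CHAIN_APPROX_NONE)
for c in cs:
    if 20<cv2.contourArea(c)<200:
        e=cv2.minEnclosingCircle(c);print("ring",e,plane(i,[[e[0][0]+u0,e[0][1]+v0]],.057))
cv2.imwrite("pics/c1.png",np.hstack([cv2.resize(i["color"][215:280,185:265],None,fx=5,fy=5),cv2.resize(i["color"][150:215,235:295],None,fx=5,fy=5)]))
E
```

```text
start (array([475.7, 167.6]), array([129.9, 104.8]), 76.0)
start (array([475.8, 167.9]), array([118.8,  92.6]), 76.1)
meas (array([ 491.9, -124.6]), array([130.6, 104.9]), -80.3)
meas (array([ 491.3, -123.5]), array([117.4,  93.1]), -80.1)
tin 1069 z 0.0575 (array([475.6, 170.6]), array([88.1, 62.3]), 74.2)
gauge 215 z 0.1369 (array([630.5,  76.4]), array([37.4, 26.8]), -80.4)
stand 580 z 0.0623 (array([631.8,  76.6]), array([68., 66.]), 8.3)
spool 434 z 0.0414 (array([ 625.2, -198.1]), array([54.5, 54.5]), 43.6)
glue 106 z 0.0949 (array([617.3, 231.9]), array([24.8, 22.3]), 0.2)
roll 466 z 0.0245 (array([450.4, 312.5]), array([92.9, 90.8]), -78.3)
scene tin 980 0.0579 (array([470.8, 168.3]), array([100.8,  67.2]), 73.9)
scene gauge 256 0.134 (array([619.4,  71.6]), array([48.4, 48.2]), 8.8)
ring ((13.0, 15.5), 5.2202534675598145) [[0.48092446 0.19034135 0.057     ]]
ring ((12.793103218078613, 15.310344696044922), 4.842564582824707) [[0.48135862 0.19080919 0.057     ]]
ring ((3.0, 11.5), 11.884963989257812) [[0.4902433  0.21305107 0.057     ]]
```

View pics/c1.png

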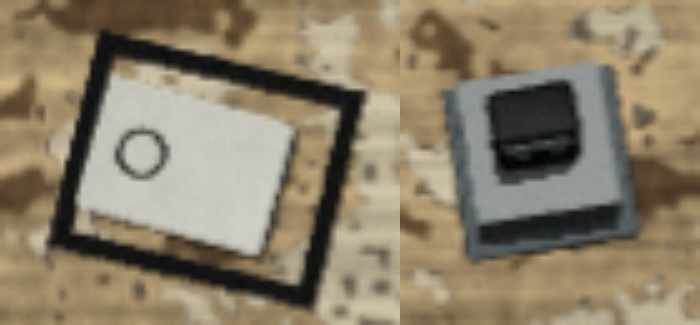

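The crop confirms that the ring sits at the tin's left (+y) end and that the gauge's broad axis lies about along world y. The sizes and heights match the given values. Next is a helper that works out the shift in tool axes.

```bash
cat > go.py <<'E'
# go.py x y z yaw(deg, world direction of tool y): remaining shift in tool axes
import sys,numpy as np
from scipy.spatial.transform import Rotation as T
from cell import arm
s=arm.observe();R=T.from_quat(s["eef_rot"]);x,y,z,a=map(float,sys.argv[1:]);a=np.radians(a)
Y=np.array([np.cos(a),np.sin(a),0]);Z=np.array([0,0,-1]);G=T.from_matrix(np.c_[np.cross(Y,Z),Y,Z])
print("t",round(s["time"],2),"tcp",np.round(s["tcp_pos"],4),"d",np.round(R.inv().apply(np.array([x,y,z])-s["tcp_pos"]),4),"r",np.round((R.inv()*G).as_rotvec(),4),"F",np.round(s["force"],2),"w",round(s["grip_width"],4),"ff",round(s["finger_force"],2))
E
python3 go.py .4756 .1706 .18 -15.8
```

```text
t 0.1 tcp [0.1434 0.6076 0.2302] d [-0.4237 -0.3488  0.0508] r [-1.7000e-03  1.5000e-03  1.6147e+00] F [ 0.31  0.26 -0.92] w 0.085 ff 0.0
```
Distance .55 m: 13.2 rows at .0417; rotation 1.615: 13 rows. Linear interpolation straight: 12 rows at 1/14 each. Just use big rows.

Careful with the scale: shifts go in units of 50 mm and turns go in units of 0.1 rad. That gives: -0.36 m is -7.2, -0.33 m is -6.6, 1.38 rad is 13.8.

```bash
echo '[[-0.6,-0.5,0,0,0,1.15],[-1.2,-1,0,0,0,2.3],[-1.8,-1.5,0,0,0,3.45],[-2.4,-2,0.2,0,0,4.6],[-3,-2.5,0.2,0,0,5.75],[-3.6,-3,0.4,0,0,6.9],[-4.2,-3.5,0.4,0,0,8.05],[-4.8,-4,0.4,0,0,9.2],[-5.4,-4.5,0.6,0,0,10.35],[-6,-5,0.6,0,0,11.5],[-6.6,-5.5,0.8,0,0,12.65],[-7.2,-6,0.8,0,0,13.8]]' > m.json && python3 shift.py m.json 0.085 20; python3 go.py .4756 .1706 .12 -15.8
```

```text
time: 1.1
tcp_pos: [0.4245, 0.2313, 0.1896]
eef_rot: [0.723, 0.69, -0.001, -0.001]
force: [0.4, 1.4, -0.4]
grip_width: 0.0849
finger_force: 0.0
t 1.1 tcp [0.4245 0.2313 0.1896] d [-0.0582  0.0541  0.0695] r [-0.0026  0.0016  0.2291] F [ 0.36  1.35 -0.37] w 0.0849 ff 0.0
```

```bash
echo '[[0,0,0,0,0,0],[0,0,0,0,0,0],[0,0,0,0,0,0]]' > m.json && python3 shift.py m.json ; python3 go.py .4756 .1706 .10 -15.8
```

```text
time: 1.35
tcp_pos: [0.4247, 0.2335, 0.191]
eef_rot: [0.722, 0.692, -0.0, -0.0]
force: [-0.6, 0.3, 0.3]
grip_width: 0.085
finger_force: 0.0
t 1.35 tcp [0.4247 0.2335 0.191 ] d [-0.0608  0.0536  0.0909] r [-0.0011 -0.      0.2344] F [-0.62  0.3   0.3 ] w 0.085 ff 0.0
```

In the tool's units: 0.09 m is 1.8, -0.061 m is -1.22, 0.234 rad is 2.34.

```bash
echo '[[-0.4,0.36,0.6,0,0,0.8],[-0.8,0.72,1.2,0,0,1.6],[-1.22,1.07,1.8,0,0,2.34],[-1.22,1.07,1.8,0,0,2.34],[-1.22,1.07,1.8,0,0,2.34],[-1.22,1.07,1.8,0,0,2.34]]' > m.json && python3 shift.py m.json ; python3 go.py .4756 .1706 .016 -15.8
```

```text
time: 1.85
tcp_pos: [0.4755, 0.1719, 0.1015]
eef_rot: [0.797, 0.605, 0.0, -0.0]
force: [-0.2, 0.0, -0.1]
grip_width: 0.0851
finger_force: 0.0
t 1.85 tcp [0.4755 0.1719 0.1015] d [-0.0013  0.0005  0.0855] r [-0.0005 -0.0004  0.0033] F [-0.24  0.02 -0.06] w 0.0851 ff 0.0
```

In the tool's units: 0.084 m is 1.68, 0.075 m is 1.5.

```bash
echo '[[-0.02,0,0.5,0,0,0],[-0.02,0,1,0,0,0],[-0.02,0,1.5,0,0,0],[-0.02,0,1.68,0,0,0],[-0.02,0,1.68,0,0,0],[-0.02,0,1.68,0,0,0]]' > m.json && python3 shift.py m.json && echo '[[0,0,0,0,0,0],[0,0,0,0,0,0],[0,0,0,0,0,0],[0,0,0,0,0,0],[0,0,0,0,0,0],[0,0,0,0,0,0],[0,0,0,0,0,0],[0,0,0,0,0,0]]' > m.json && python3 shift.py m.json 0.05 25; python3 go.py .4917 -.124 .016 9.8
```

```text
time: 2.35
tcp_pos: [0.4762, 0.1707, 0.0184]
eef_rot: [0.797, 0.604, 0.001, 0.0]
force: [0.8, -0.1, -0.7]
grip_width: 0.0853
finger_force: 0.0
time: 3.02
tcp_pos: [0.4768, 0.1703, 0.0192]
eef_rot: [0.797, 0.603, 0.001, 0.0]
force: [-2.9, 2.3, 6.9]
grip_width: 0.0614
finger_force: 29.7
t 3.02 tcp [0.4768 0.1703 0.0192] d [-0.2792  0.0943  0.0028] r [ 0.0018 -0.0014 -0.4462] F [-2.92  2.34  6.91] w 0.0614 ff 29.7
```

In the tool's units: -0.13 m is -2.6, -0.124 m is -2.48, -0.21 rad is -2.1.

```bash
echo '[[-0.12,0.04,0,0,0,-0.1],[-0.32,0.1,0,0,0,-0.25],[-0.56,0.18,0,0,0,-0.45],[-0.8,0.26,0,0,0,-0.65],[-1.04,0.34,0,0,0,-0.85],[-1.28,0.42,0,0,0,-1.05],[-1.52,0.5,0,0,0,-1.25],[-1.76,0.58,0,0,0,-1.45],[-2,0.66,0,0,0,-1.65],[-2.24,0.74,0,0,0,-1.85],[-2.48,0.82,0,0,0,-2.05],[-2.6,0.88,0,0,0,-2.1]]' > m.json && python3 shift.py m.json; python3 go.py .4917 -.124 .018 9.8
```

```text
time: 4.02
tcp_pos: [0.4845, 0.0326, 0.0192]
eef_rot: [0.731, 0.683, 0.002, 0.0]
force: [-0.3, 6.7, 6.6]
grip_width: 0.0619
finger_force: 29.6
t 4.02 tcp [0.4845 0.0326 0.0192] d [-0.1558  0.0177  0.0009] r [ 0.0032 -0.002  -0.2384] F [-0.32  6.66  6.56] w 0.0619 ff 29.62
```

In the tool's units: -0.155 m is -3.1, -0.148 m is -2.96, -0.238 rad is -2.38.

```bash
echo '[[-0.16,0.02,0,0,0,-0.12],[-0.44,0.04,0,0,0,-0.35],[-0.76,0.08,0,0,0,-0.6],[-1.08,0.12,0,0,0,-0.85],[-1.4,0.16,0,0,0,-1.1],[-1.72,0.2,0,0,0,-1.35],[-2.04,0.24,0,0,0,-1.6],[-2.36,0.28,0,0,0,-1.85],[-2.68,0.32,0,0,0,-2.1],[-2.96,0.34,0,0,0,-2.3],[-3.1,0.35,0,0,0,-2.38],[-3.1,0.35,0,0,0,-2.38]]' > m.json && python3 shift.py m.json; echo '[[0,0,0,0,0,0],[0,0,0,0,0,0]]' > m.json && python3 shift.py m.json; python3 go.py .4917 -.124 .018 9.8
python3 - <<'E'
from cell import arm;import pickle,cv2
from h import *
S=arm.get_image("scene");i=arm.get_image("top");pickle.dump(i,open("im1.pkl","wb"))
cv2.imwrite("pics/s1.png",S["color"][150:400,150:500]);cv2.imwrite("pics/mid.png",np.hstack([cv2.resize(S["color"][200:340,230:400],None,fx=2.3,fy=2.3),cv2.resize(i["color"][200:340,260:430],None,fx=2.3,fy=2.3)]))
E
```

```text
time: 5.02
tcp_pos: [0.4919, -0.1248, 0.0193]
eef_rot: [0.644, 0.765, 0.001, 0.001]
force: [-0.7, -0.5, 6.1]
grip_width: 0.0617
finger_force: 29.5
time: 5.18
tcp_pos: [0.4919, -0.1248, 0.0193]
eef_rot: [0.643, 0.766, 0.0, 0.002]
force: [-1.2, -2.0, 4.8]
grip_width: 0.0619
finger_force: 29.5
t 5.18 tcp [ 0.4919 -0.1248  0.0193] d [ 0.0008 -0.0001  0.0013] r [0.0029 0.0025 0.0019] F [-1.21 -1.96  4.82] w 0.0619 ff 29.5
```

View pics/mid.png

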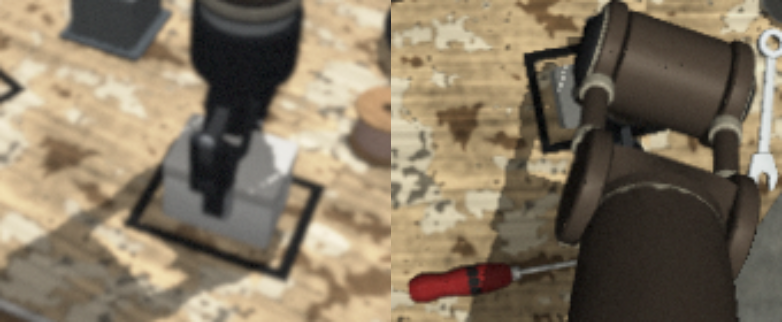

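The scene half of the picture shows the tin inside the outline, held by the fingers. The arm hides it in the top half. I'll open, rise and check.

In the tool's units: -0.22 m is -4.4, -0.2 m is -4.

```bash
echo '[[0,0,0,0,0,0],[0,0,0,0,0,0],[0,0,0,0,0,0],[0,0,0,0,0,0],[0,0,0,0,0,0],[0,0,0,0,0,0],[0,0,0,0,0,0],[0,0,0,0,0,0]]' > m.json && python3 shift.py m.json 0.085 20; echo '[[0,0,-0.2,0,0,0],[0,0,-0.6,0,0,0],[0,0,-1.2,0,0,0],[0,0,-1.9,0,0,0],[0,0,-2.6,0,0,0],[0,0,-3.3,0,0,0],[0,0,-4,0,0,0],[0,0,-4.4,0,0,0],[0,0,-4.4,0,0,0],[0,0,-4.4,0,0,0]]' > m.json && python3 shift.py m.json;python3 go.py .6305 .0764 .24 9.6
```

```text
time: 5.95
tcp_pos: [0.4901, -0.1233, 0.0172]
eef_rot: [0.643, 0.766, -0.0, -0.0]
force: [-0.0, 1.0, -0.4]
grip_width: 0.0851
finger_force: 0.0
time: 6.78
tcp_pos: [0.4912, -0.1237, 0.2395]
eef_rot: [0.643, 0.766, 0.001, 0.002]
force: [-0.2, -0.1, -0.2]
grip_width: 0.085
finger_force: 0.0
t 6.78 tcp [ 0.4912 -0.1237  0.2395] d [ 0.1731  0.1717 -0.0002] r [0.0039 0.0021 0.0055] F [-0.23 -0.05 -0.17] w 0.085 ff 0.0
```

```bash
echo '[[0.3,0.3,0,0,0,0],[0.7,0.7,0,0,0,0],[1.2,1.2,0,0,0,0],[1.7,1.7,0,0,0,0],[2.2,2.2,0,0,0,0],[2.7,2.7,0,0,0,0],[3.1,3.1,0,0,0,0],[3.46,3.44,0,0.02,0.02,0.04],[3.46,3.44,0,0.02,0.02,0.04],[3.46,3.44,0,0.02,0.02,0.04]]' > m.json && python3 shift.py m.json;python3 go.py .6305 .0764 .09 9.6
python3 - <<'E'
from cell import arm;import pickle,cv2
from h import *
i=arm.get_image("top");S=arm.get_image("scene");pickle.dump((i,S),open("im2.pkl","wb"))
P=cloud(i);u0,v0,u1,v1=308,205,390,275;m=np.zeros(P.shape[:2],np.uint8);q=P[v0:v1,u0:u1,2];m[v0:v1,u0:u1]=(q>.045)&(q<.07)
n,l,s,c=cv2.connectedComponentsWithStats(m);k=1+np.argmax(s[1:,4]);print("tin",s[k,4],np.nanmedian(P[l==k][:,2]),rect(plane(i,np.argwhere(l==k)[:,::-1],.057)))
for c in outlines(i,(308,205,390,275)): print(rect(plane(i,c,0)))
w=i["color"][v0:v1,u0:u1].max(2);cs,_=cv2.findContours(((w<110)).astype(np.uint8),cv2.RETR_CCOMP,cv2.CHAIN_APPROX_NONE)
for c in cs:
    if 20<cv2.contourArea(c)<200:
        e=cv2.minEnclosingCircle(c);print("ring",e,plane(i,[[e[0][0]+u0,e[0][1]+v0]],.057))
cv2.imwrite("pics/g1.png",np.hstack([cv2.resize(S["color"][100:240,210:380],None,fx=2.3,fy=2.3),cv2.resize(i["color"][140:280,240:410],None,fx=2.3,fy=2.3)]))
E
```

```text
time: 7.62
tcp_pos: [0.6286, 0.0776, 0.2345]
eef_rot: [0.644, 0.765, -0.002, -0.003]
force: [-0.5, -0.3, -0.4]
grip_width: 0.085
finger_force: 0.0
t 7.62 tcp [0.6286 0.0776 0.2345] d [-0.0019  0.0027  0.1445] r [-0.0069 -0.0022  0.0037] F [-0.5  -0.25 -0.37] w 0.085 ff 0.0
tin 1061 0.057326649218515366 (array([ 491.2, -122.7]), array([88.6, 62.3]), -80.2)
(array([ 491.7, -124.4]), array([129.7, 105. ]), -80.0)
(array([ 491.6, -123.7]), array([118.2,  93.5]), -80.2)
ring ((25.0, 38.5), 12.855060577392578) [[ 0.481446   -0.08107796  0.057     ]]
ring ((0.0, 21.5), 21.500099182128906) [[ 0.52087407 -0.02518543  0.057     ]]
```

View pics/g1.png

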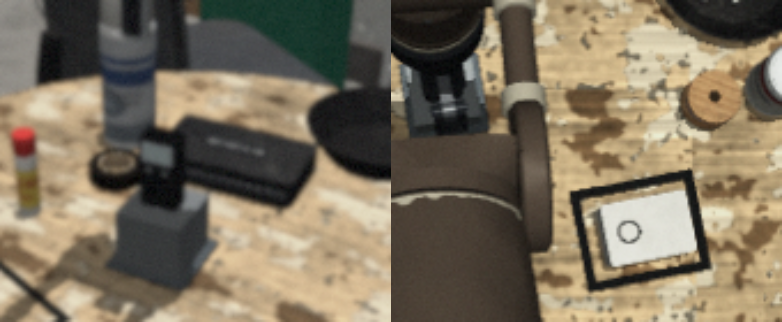

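The tin is at (491.2, -122.7) mm, within 1.5 mm of the outline centre and 0.2° of straight, flat and released. In the right half of the picture the ring is at about full-image pixel (343.5, 240.4). I'll now descend on the gauge.

```bash
python3 - <<'E'
import pickle;from h import *
i,S=pickle.load(open("im2.pkl","rb"));print(plane(i,[[343.5,240.4]],.057))
E
echo '[[-0.02,0.02,0.4,-0.04,-0.02,0.04],[-0.04,0.06,0.8,-0.07,-0.02,0.04],[-0.04,0.06,1.2,-0.07,-0.02,0.04],[-0.04,0.06,1.6,-0.07,-0.02,0.04],[-0.04,0.06,1.6,-0.07,-0.02,0.04],[-0.04,0.06,1.6,-0.07,-0.02,0.04],[-0.04,0.06,1.6,-0.07,-0.02,0.04]]' > m.json && python3 shift.py m.json;python3 go.py .631 .0764 .086 9.6
```

```text
[[ 0.48804904 -0.10515623  0.057     ]]
time: 8.3
tcp_pos: [0.6332, 0.0745, 0.1582]
eef_rot: [0.647, 0.763, 0.002, 0.002]
force: [0.8, 0.2, 0.3]
grip_width: 0.0846
finger_force: 0.0
t 8.3 tcp [0.6332 0.0745 0.1582] d [ 0.0022 -0.0023  0.0722] r [ 0.0059  0.0002 -0.0036] F [0.77 0.19 0.28] w 0.0846 ff 0.0
```

```bash
echo '[[0.02,-0.02,0.4,0.02,0,-0.02],[0.04,-0.04,0.8,0.04,0,-0.02],[0.04,-0.04,1.2,0.04,0,-0.02],[0.04,-0.04,1.4,0.04,0,-0.02],[0.04,-0.04,1.4,0.04,0,-0.02],[0.04,-0.04,1.4,0.04,0,-0.02],[0.04,-0.04,1.4,0.04,0,-0.02],[0.04,-0.04,1.4,0.04,0,-0.02]]' > m.json && python3 shift.py m.json;python3 go.py .631 .0764 .086 9.6
```

```text
time: 8.97
tcp_pos: [0.6327, 0.0771, 0.0893]
eef_rot: [0.646, 0.764, 0.002, 0.002]
force: [0.6, -0.3, 0.5]
grip_width: 0.0848
finger_force: 0.0
t 8.97 tcp [0.6327 0.0771 0.0893] d [-0.0004 -0.0018  0.0033] r [ 0.0047  0.0005 -0.0006] F [ 0.6  -0.28  0.54] w 0.0848 ff 0.0
```

In the tool's units: 0.002 m is 0.04, -0.001 m is -0.02, 0.002 rad is 0.02.

```bash
echo '[[0,-0.02,0.04,0.02,0,0],[0,-0.02,0.04,0.02,0,0],[0,-0.02,0.04,0.02,0,0],[0,-0.02,0.04,0.02,0,0],[0,-0.02,0.04,0.02,0,0],[0,-0.02,0.04,0.02,0,0],[0,-0.02,0.04,0.02,0,0],[0,-0.02,0.04,0.02,0,0],[0,-0.02,0.04,0.02,0,0],[0,-0.02,0.04,0.02,0,0],[0,-0.02,0.04,0.02,0,0],[0,-0.02,0.04,0.02,0,0]]' > m.json && python3 shift.py m.json 0.01 40; echo '[[0,0,0,0,0,0],[0,0,0,0,0,0]]' > m.json && python3 shift.py m.json;python3 go.py .631 .0764 .190 9.6
```

```text
time: 9.97
tcp_pos: [0.6302, 0.0769, 0.0854]
eef_rot: [0.646, 0.764, -0.0, -0.0]
force: [1.9, 0.2, 0.8]
grip_width: 0.0234
finger_force: 45.8
time: 10.13
tcp_pos: [0.6302, 0.0769, 0.0853]
eef_rot: [0.646, 0.764, -0.0, -0.0]
force: [0.7, 0.7, 0.7]
grip_width: 0.0238
finger_force: 45.8
t 10.13 tcp [0.6302 0.0769 0.0853] d [-0.0006  0.0007 -0.1047] r [-0.0006  0.     -0.0006] F [0.67 0.65 0.73] w 0.0238 ff 45.76
```

In the tool's units: -0.005 m is -0.1, -0.11 m is -2.2.

```bash
echo '[[0,0,-0.1,0,0,0],[0,0,-0.3,0,0,0],[0,0,-0.6,0,0,0],[0,0,-0.9,0,0,0],[0,0,-1.2,0,0,0],[0,0,-1.5,0,0,0],[0,0,-1.8,0,0,0],[0,0,-2,0,0,0],[0,0,-2.2,0,0,0],[0,0,-2.2,0,0,0],[0,0,-2.2,0,0,0],[0,0,-2.2,0,0,0]]' > m.json && python3 shift.py m.json && python3 go.py .488 -.1037 .19 9.6
```

```text
time: 11.13
tcp_pos: [0.6292, 0.0768, 0.1943]
eef_rot: [0.646, 0.764, -0.001, -0.001]
force: [0.3, -0.2, -1.6]
grip_width: 0.0236
finger_force: 45.6
t 11.13 tcp [0.6292 0.0768 0.1943] d [-0.1545 -0.1693  0.0048] r [-0.0031 -0.0002 -0.0006] F [ 0.26 -0.16 -1.64] w 0.0236 ff 45.6
```

```bash
echo '[[-0.12,-0.12,0,0,0,0],[-0.34,-0.36,0,0,0,0],[-0.66,-0.72,0,0,0,0],[-0.98,-1.08,0,0,0,0],[-1.3,-1.44,0,0,0,0],[-1.62,-1.8,0,0,0,0],[-1.94,-2.16,0,0,0,0],[-2.26,-2.52,0,0,0,0],[-2.58,-2.88,0,0,0,0],[-2.9,-3.2,0,0,0,0],[-3.09,-3.386,0,0,0,0],[-3.09,-3.386,0,0,0,0]]' > m.json && python3 shift.py m.json; echo '[[0,0,0.3,0,0,0],[0,0,0.6,0,0,0],[0,0,0.8,0,0,0],[0,0,0.9,0,0,0],[0,0,0.9,0,0,0],[0,0,0.9,0,0,0],[0,0,0.9,0,0,0]]' > m.json && python3 shift.py m.json; python3 go.py .488 -.1037 .1273 9.6
python3 - <<'E'
from cell import arm;import pickle,cv2
from h import *
S=arm.get_image("scene");i=arm.get_image("top");pickle.dump((i,S),open("im3.pkl","wb"))
K,D,R,t=cam(S)
for p in ([.488,-.1037,.057],[.488,-.1037,.07]): print(cv2.projectPoints(np.array([p]),cv2.Rodrigues(R)[0],t,K,D)[0].ravel())
cv2.imwrite("pics/p1.png",cv2.resize(S["color"][200:320,260:400],None,fx=5,fy=5,interpolation=cv2.INTER_CUBIC))
E
```

```text
time: 12.13
tcp_pos: [0.486, -0.1055, 0.1943]
eef_rot: [0.647, 0.763, -0.002, -0.002]
force: [0.3, 1.1, -1.2]
grip_width: 0.0237
finger_force: 45.6
time: 12.72
tcp_pos: [0.4895, -0.1036, 0.151]
eef_rot: [0.646, 0.764, -0.0, 0.0]
force: [0.1, 0.5, -2.0]
grip_width: 0.0234
finger_force: 45.6
t 12.72 tcp [ 0.4895 -0.1036  0.151 ] d [ 0.0002 -0.0015  0.0237] r [ 0.      0.0005 -0.0002] F [ 0.13  0.55 -1.95] w 0.0234 ff 45.63
[320.23099601 263.16878456]
[320.65056179 257.71009477]
```

View pics/p1.png

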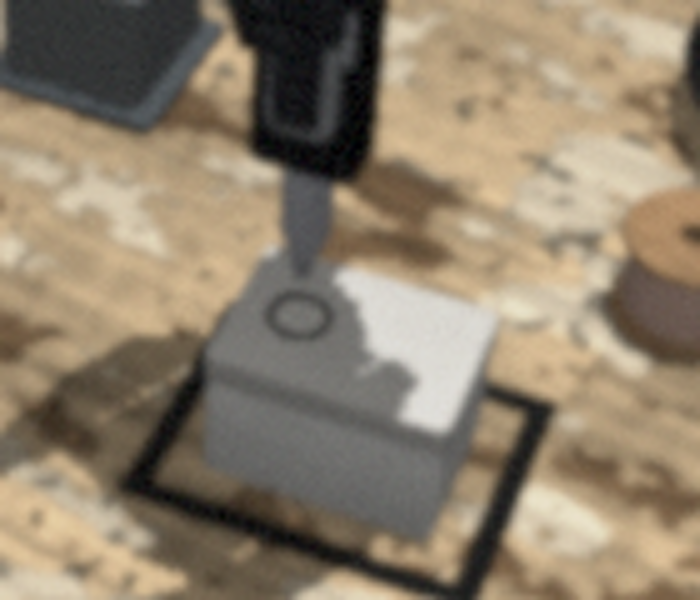

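In the crop the tip end is at (302,275), directly above the ring centre at (299,315). These are full-image pixels (320.4, 255) and (319.8, 263), which match the projections. Next I'll descend gently.

```bash
echo '[[0,-0.02,0.12,0,0,0],[0,-0.02,0.24,0,0,0],[0,-0.02,0.32,0,0,0],[0,-0.02,0.36,0,0,0],[0,-0.02,0.38,0,0,0],[0,-0.02,0.4,0,0,0],[0,-0.02,0.42,0,0,0],[0,-0.02,0.42,0,0,0],[0,-0.02,0.42,0,0,0],[0,-0.02,0.42,0,0,0]]' > m.json && python3 shift.py m.json; python3 go.py .488 -.1037 .1273 9.6
```

```text
time: 13.65
tcp_pos: [0.4877, -0.1038, 0.1296]
eef_rot: [0.646, 0.764, -0.0, -0.0]
force: [-2.2, -0.6, 2.1]
grip_width: 0.0236
finger_force: 45.9
t 13.65 tcp [ 0.4877 -0.1038  0.1296] d [0.     0.0003 0.0023] r [-0.0012 -0.0001 -0.0006] F [-2.22 -0.55  2.07] w 0.0236 ff 45.93
```

```bash
for k in 1 2; do echo '[[0,0,0.01,0,0,0],[0,0,0.01,0,0,0],[0,0,0.01,0,0,0],[0,0,0.01,0,0,0]]' > m.json && python3 shift.py m.json >/dev/null; python3 go.py .488 -.1037 .1273 9.6;done
python3 - <<'E'
from cell import arm;import cv2
from h import *
f=[]
for k in range(8): S=arm.get_image("scene");s=arm.observe();f.append([*s["force"],s["tcp_pos"][2]])
print(np.mean(f,0),np.std(f,0),s["time"])
cv2.imwrite("pics/p2.png",cv2.resize(S["color"][200:320,260:400],None,fx=5,fy=5,interpolation=cv2.INTER_CUBIC))
E
```

```text
t 13.98 tcp [ 0.4879 -0.1038  0.129 ] d [0.0001 0.0002 0.0017] r [-0.0009  0.0001 -0.0006] F [-1.79  0.71  1.01] w 0.0237 ff 45.93
t 14.32 tcp [ 0.4879 -0.1038  0.1285] d [0.0001 0.0001 0.0012] r [-0.0008  0.0001 -0.0006] F [-0.95  1.1   1.56] w 0.0237 ff 45.96
[-1.72741936  0.20972621  1.78747104  0.12846083] [3.64424932e-01 4.75736310e-01 4.57170957e-01 1.46873345e-05] 14.7167
```

View pics/p2.png

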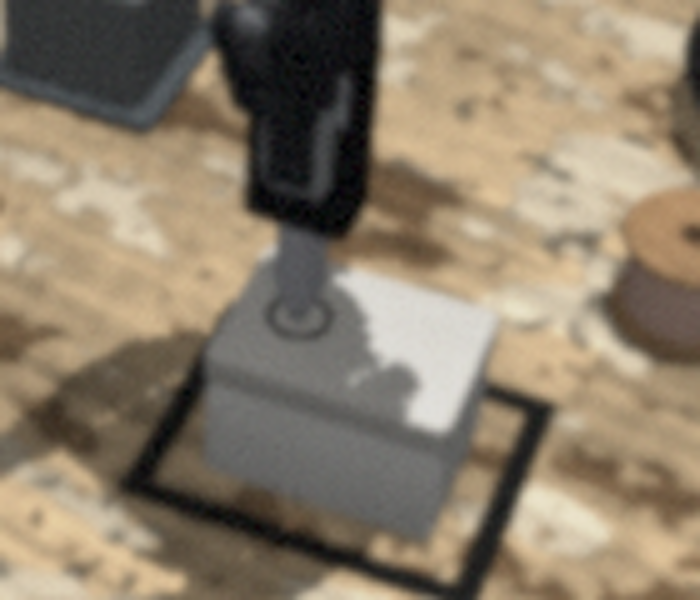

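The tip is inside the ring at crop (299,312) and the tin hasn't moved. The force is about 3.3 N and the tip is in about 4 mm, so I'm handing the job in.

```bash
python3 -c "
from cell import arm
print(arm.job_done())"
```

```text
the job is handed in; nothing more can be done
None
```

I handed the job in at about 15 s: the tin is released within 1.5 mm of the outline's centre and straight with it. The gauge is held upright with its tip inside the circle, pushed in about 4 mm at roughly 3.3 N. The hand-in returned no verdict.

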